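# Clip the card holder onto the counter rail

### The job

Clip the white recipe-card holder onto the steel accessory rail, in the free stretch beside the spoon tray: hold it tilted with its clip end up (the end away from you), hook its fixed lip under the rail's near edge, then tilt it down until the sprung foot clip snaps under the far edge and it sits flat. The rail's height on its posts differs each time, so feel for it and never press on the rail with more than 40 N. Leave the other things on the table where they are.

Things in the scene. Friction and masses are not known exactly. Their poses are not given: they have to be found in the camera images.
- rail_base: wooden base board 130 (x) x 260 (y) x 18 mm, fixed to the table, carrying a steel rail along y. Origin: centre of its underside; x points across the rail away from the robot (near long edge at -x), z up. Both edges of the rail are free underneath: it stands on a centre web 22 mm wide (6 mm deep) and two posts 13 mm thick (20 mm at the foot) at y = -90 and +90 mm.
- rail_nominal (a point): point on rail_base, same axes, 52 mm above its origin: centre of the rail's flange if it stood at mid height. Flange: 60 mm wide in x (edges at -30 and +30), 4 mm thick, 240 mm long. The posts are adjustable: the flange's real top face lies anywhere from 12 mm below to 12 mm above this point, differs every time and is NOT measured: feel for it. The rail is rubber-mounted: about 1 mm per 20 N in z.
- near_edge (a point): point on rail_base, same axes, at (-30, 0, 52) mm: the near long edge of the rail's flange in plan, where the lip hooks; its height has the same unknown offset of up to 12 mm.
- tray_end (a point): point on rail_base, same axes, at (0, 56, 52) mm: where the low white spoon tray already clipped on the rail begins. The tray covers y = 56 to 112 mm and stands 19 mm above the flange. Grey end stops 8 mm thick stand 10 mm above the flange at y = -118 and +118. The free stretch is y = -114 to +56 mm; the holder (44 mm long in y) may sit anywhere in it.
- card_holder: the loose white card holder, 0.11 to 0.18 kg: plate 76 (x) x 44 (y) x 12 mm with an upright slotted grip on top, fixed lip at -x, sprung steel clip (small tab jutting out low down) at +x. Origin: centre of the plate's underside, the seat face; z up. It starts standing on its feet, origin 17 mm up, lip end toward the robot. Clipped on, it is level, centred across the rail within 2 mm.
- grip (a point): on the card holder, 38 mm above its origin: the place to grip. The grip is 16 mm thick (holder's x) and 40 mm long (holder's y), from z = 12 to z = 52 mm, with a 4 mm card slot in its upper part; pinch it across its thickness (along the holder's x) from above.
- lip_leg (a point): on the card holder (its axes) at (-30.5, 0, 0) mm: top of the inner face of the lip's leg. The leg (40 mm long in y) runs from x = -38 to -30.5 mm and from the plate down to z = -17 mm, so its outer heel is at (-38, -17); hooked, this inner face stands against the rail's near edge.
- lip_toe (a point): on the card holder (its axes) at (-24.5, 0, -6.8) mm: inner upper edge of the lip's toe, which fills x = -38 to -24.5, z = -17 to -6.8 mm. The slot between plate and toe is thus 6.8 mm high and 6 mm deep; it takes the 4 mm flange at tilts up to about 20 degrees, at 15 degrees with 1.4 mm to spare.
- catch (a point): on the clip, at (26.6, 0, -7) mm of the holder: inner catch point of the leaning steel blade (30 mm long in y), which slopes down and out to its foot at (33, -17) mm. Pressed over the flange's far edge it yields outward and snaps back beneath. It takes about 5 to 20 N down on the clip end. With the lip hooked, the foot is clear above the flange at 15 degrees of tilt.
- clip (a joint): how far the sprung clip is pushed outward (m): 0 at rest, about 0.0035 as it rides over the edge, back to near 0 when it has snapped; the spring starts at 2.4 N and adds 0.8 N per mm.
- mug: white mug, 92 mm wide and 95 mm tall, bystander; origin at the centre of its underside.
- jar_a: square glass spice jar, 46x46x96 mm, behind the rail, bystander; origin at the centre of its underside.
- jar_b: square glass spice jar, 46x46x96 mm, near the robot, bystander; origin at the centre of its underside.
- timer: round white kitchen timer, 58 mm across and 42 mm tall, bystander; origin at the centre of its underside.
- ramekin: small glazed dish, 66 mm across and 34 mm tall, bystander; origin at the centre of its underside.
- shaker: salt shaker, 44 mm across and 90 mm tall, bystander; origin at the centre of its underside.
Not all that is in view belongs to the job. Leave any yellow look-alike of the card_holder alone.

How it is judged:
On the way, in this order (a step that is already met when the one before it is completed fails the run):
1. the lip is hooked at the near edge of the rail, in the free stretch, while the holder is still tilted clip end up (more than 7 degrees) (x of lip_toe in the frame of rail_base between -0.0285 and -0.015 m and z of lip_toe in the frame of rail_base below 0.061 m and y of lip_toe in the frame of rail_base between -0.092 and 0.035 m and angle between the z axis of card_holder and the z axis of rail_base, either way round above 0.12 rad), for 0.1 s.
2. with the lip still hooked, the clip is pushed open (more than 2 mm) over the far edge as the holder is tilted down (value of joint clip above 0.002 m and x of lip_toe in the frame of rail_base between -0.0285 and -0.015 m and z of lip_toe in the frame of rail_base below 0.061 m and angle between the z axis of card_holder and the z axis of rail_base, either way round below 0.25 rad).
At the end, for the whole second after the job is handed in: the card holder sits on the rail in the free stretch, centred across it within 4 mm, level with the base within 2.6 degrees and square to it within 4.6 degrees, its seat face on the flange and the clip sprung back (less than 1.5 mm open), released and at rest (x of card_holder in the frame of rail_base between -0.004 and 0.004 m and x of lip_toe in the frame of rail_base below -0.019 m and y of card_holder in the frame of rail_base between -0.092 and 0.035 m and z of card_holder in the frame of rail_base between 0.0375 and 0.0655 m and angle between the z axis of card_holder and the z axis of rail_base, either way round below 0.045 rad and angle between the x axis of card_holder and the x axis of rail_base, either way round below 0.08 rad and value of joint clip below 0.0015 m and linear speed of card_holder below 0.02 m/s); the robot touches nothing.
It fails at once if the card holder pressed on the rail with more than 40 N (contact force between card_holder and rail_base above 40 N).
It fails at once if a bystander pushed more than 30 mm (distance of any of mug, jar_a, jar_b, timer, ramekin, shaker from where it was at the start of the episode above 0.03 m).
It also fails if it takes over 48 s, if anything falls off the work surface, if the arm or the gripper's body presses on something with over 40 N, if the wrist force passes 120 N, or if a joint passes its speed limit or range.

### The arm

A 7-joint arm with a two-finger parallel gripper is mounted at the origin on a cart in front of the work surface, level with it; the furniture and walls round the work are solid. World frame = base frame: x ahead of the robot, y to its left, z up, the work surface at z = 0. Lengths are in m, angles in rad, forces in N, time in s.
With the tool pointing down it reaches from about 0.4 to 0.85 m from the base axis. Payload 10.4 kg.
Tool frame: the origin (TCP) lies where the fingers leave the gripper's body, on its centre line; the fingertips stand 73 mm ahead of it and the grasp point (between the pads) lies 54 mm ahead of it; z points along the fingers, y is the line along which they close (so a half turn about z gives the same grasp; the last joint's range is limited). The gripper opens to 85 mm and grips with 20 to 120 N. Pads are 22 mm wide; open, the fingers measure 114 mm over their backs; the gripper's body (76 mm by 85 mm) begins 54 mm behind the grasp point. The pads swing forward as they close: fully open they stand 13 mm farther back than shut.
Start: joints at [-0.023, 0.332, -0.065, 1.46, 0.022, 1.35, -0.088], TCP at [0.625, 0, 0.304] pointing down, gripper open.
Joint ranges: [-2.6, 2.6], [-0.5, 2.12], [-1.47, 1.34], [0.16, 2.42], [-1.27, 4.41], [0.06, 2.06], [-2.6, 2.6]. Speed limits (rad/s): [2.22, 2.22, 2.79, 2.79, 3.14, 3.14, 3.14].

### API

Orientations are given as a unit quaternion [x, y, z, w].
In Python, from workcell import manip, camera gives the robot as it stands. The module is installed in compiled form; this text tells all that it offers.
- The arm moves only by the shell command python3 -m creep 'ROWS' [OPENING] [FORCE]. ROWS is JSON, a list of rows, each a list of 2 entries, a list of its own where there are three numbers: the shift along the tool's x, y, z in mm, then the turn about the tool's z in rad. In form: [[[tx, ty, tz], twist], ...]. A call has 1 to 5 rows; each row is the pose to reach, as a shift and turn from the pose commanded when the call began, along the tool's axes at that moment; what a row does not reach only later rows make up. A row lasts 1/12 s, in which the tool goes at most 41.7 mm and 7.16 degrees, less where a joint would pass 70% of its speed; a pose out of reach is approached as far as the arm can. A call with a gripper value outside its range is refused whole. OPENING is the opening, from 0 (shut) to 1 (fully open), set as the call begins (- or left out, the last holds). The fingers move at their own pace and stop on an object; FORCE is the grip in N (left out, the last holds). Time passes only in rows, so rows that repeat a pose let the fingers close. It gives the time, the measured TCP pose, the force, the opening and the grip force at its end, in the units of the state.
- manip.get_obs(): the state, without advancing time (a new reading comes with each control period).
- camera(name): name is "scene" or "side" or "wrist"; returns a dict with "pixels" (384x512x3 uint8, red, green, blue), "z_map" (384x512 float32, m along the optical axis (not along the pixel's ray), 0 where there is no reading), "fx", "fy", "cx", "cy" (pixels), "extrinsics" (4x4, takes a point from world to camera coordinates). Camera axes: x right, y down, z forward; pixel columns grow to the right and rows downward; lengths in m; the calibration is good to about 2 mm. A picture is of the moment at which its call begins.
- manip.hand_in(): hands the job in; it is judged then, once.
The state is a dict: "clock": time; "joint_pos": joint angles; "joint_velocities": joint speeds; "tau": joint torques, N m; "position": TCP position; "ee_rot": TCP orientation; "ft_force": force on the tool from outside, world axes, zero at the start; "torque": the same for the moment, N m; "grip_width": opening from 0.0 (shut) to 1.0 (fully open); "grasp_force": force on a finger pad.
Only numpy, scipy, OpenCV 4.12 (cv2) and the standard library are available. Lean on these libraries where they do the work, as an engineer would, in place of code of your own. Each camera call takes 0.05 s, during which the arm holds its last target. There are 200 camera calls.

## Working session

There is one attempt and no reset: what is moved stays moved. The work goes in short steps, Python scripts to look and compute and a shell command to move; the robot and the scene stay as the last step left them, time stands still between calls to the robot, and variables do not carry over. Pictures are saved under pics/ and viewed, at most 10 in all, crops included, and the job is handed in when it is done.

```bash
mkdir -p pics; cat > h.py <<'E'
import numpy as np, cv2
from workcell import manip, camera
def pts(c):
    z=c["z_map"]; v,u=np.mgrid[:z.shape[0],:z.shape[1]]
    P=np.stack([(u-c["cx"])/c["fx"]*z,(v-c["cy"])/c["fy"]*z,z,np.ones_like(z)],-1)
    W=P@np.linalg.inv(c["extrinsics"]).T
    W[z==0]=np.nan
    return W[...,:3]
E
python3 - <<'E'
from h import *
ims=[]
for n in("scene","side"):
    c=camera(n); np.savez(f"pics/{n}0.npz",**c); cv2.imwrite(f"pics/{n}0.png",c["pixels"][...,::-1])
    print(n,np.linalg.inv(c["extrinsics"])[:3].round(3).tolist(),c["fx"])
    ims.append(cv2.resize(c["pixels"][...,::-1],(400,300)))
cv2.imwrite("pics/both0.png",np.hstack(ims))
print(manip.get_obs())
E
```

```text
scene [[-0.868, -0.193, 0.458, 0.098], [-0.497, 0.359, -0.79, 0.705], [-0.013, -0.913, -0.407, 0.443]] 383.5821966020231
side [[-0.863, -0.28, 0.42, 0.051], [-0.504, 0.511, -0.696, 0.794], [-0.019, -0.813, -0.582, 0.723]] 399.2616099776302
{'clock': 0.1, 'joint_pos': array([-0.02261144,  0.33282627, -0.06471249,  1.46081823,  0.02161247,
        1.34988056, -0.0885023 ]), 'joint_velocities': array([ 0.0008504 , -0.00256693, -0.00133337, -0.0020613 ,  0.00044671,
       -0.00116063, -0.00025442]), 'tau': array([ 9.25707973e-04, -6.26745987e+01,  4.87730233e-02, -3.92438293e+01,
        1.62844139e-02,  6.89412060e-03, -5.92459219e-05]), 'position': array([6.24777108e-01, 1.34564423e-05, 3.03203142e-01]), 'ee_rot': array([ 7.07091770e-01,  7.07121522e-01, -4.58286705e-04, -4.14938006e-04]), 'ft_force': array([0.37761846, 0.22688353, 0.04414784]), 'torque': array([ 0.02109202,  0.04314131, -0.03671928]), 'grasp_force': 0.0, 'grip_width': 0.9980792740993412}
```

View pics/scene0.png

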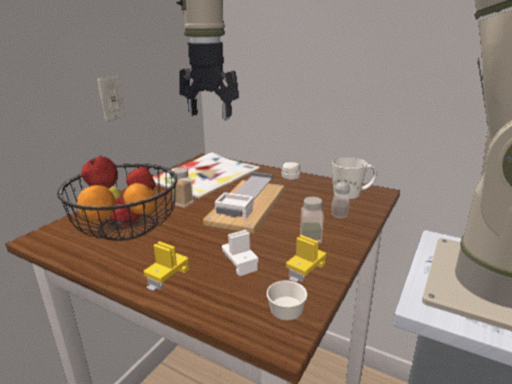

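View pics/side0.png

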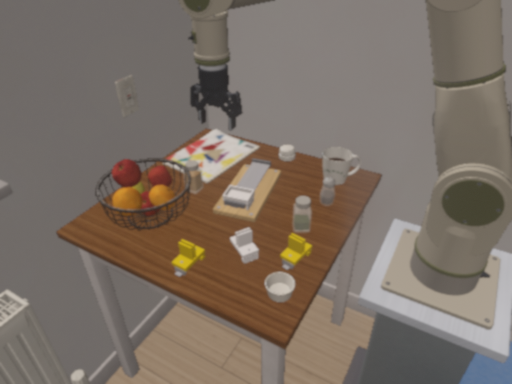

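The candidates in the scene view are the white holder at (240,252) and two yellow look-alikes at (166,264) and (306,258). Only the white one, lip end toward the robot, fits the description. The rail, with the tray at (234,205), is behind it. I'll confirm with a crop and measure using an orthographic height view.

```bash
python3 - <<'E'
from h import *
W=np.zeros((500,600,3),np.uint8)
allp=[]
for n in("scene","side"):
    c=dict(np.load(f"pics/{n}0.npz")); P=pts(c).reshape(-1,3); col=c["pixels"].reshape(-1,3)
    k=np.isfinite(P).all(1)&(P[:,2]>-.02)&(P[:,2]<.14)&(P[:,0]>.3)&(P[:,0]<.9)&(abs(P[:,1])<.5)
    allp.append(np.c_[P[k],col[k]])
A=np.vstack(allp); np.save("pics/A.npy",A)
A=A[np.argsort(A[:,2])]
img=np.zeros((600,800,3),np.uint8)   # up = +x, left=+y ; 1 px = 1 mm
for x,y,z,r,g,b in A: cv2.circle(img,(int(400-y*1000),int(600-(x-.3)*1000)),1,(int(b),int(g),int(r)),-1)
s=cv2.imread("pics/scene0.png")[220:300,200:300]
img[:240,:300]=cv2.resize(s,(300,240),interpolation=cv2.INTER_CUBIC)
cv2.imwrite("pics/top0.png",img)
b=A[:,3:6].mean(1); sat=A[:,3:6].max(1)-A[:,3:6].min(1)
w=cv2.cvtColor(cv2.imread("pics/scene0.png"),cv2.COLOR_BGR2HSV)
print(w[265,215],w[250,240],w[240,100+20],w[220,215])
E
```

```text
[ 12 161 117] [  0  14 176] [ 4 97 66] [ 17 111 222]
```

View pics/top0.png

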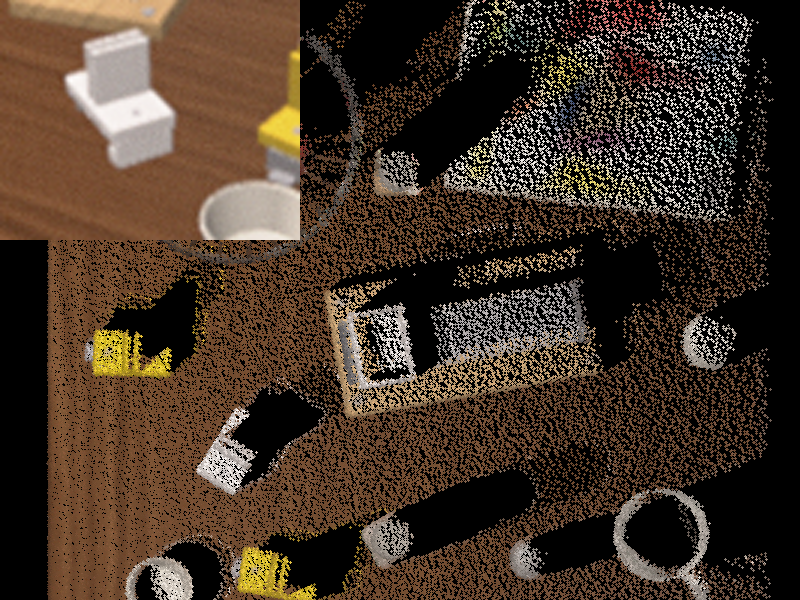

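The crop shows the white holder with its solid lip end toward the robot and its grip at the back. In the top view (1 px = 1 mm) it is near (228,450), yawed about -35°. The rail board spans (330,290) to (600,400) at about +8.5°, with its free stretch on the right. Next I'll take the wrist view from where the arm stands.

```bash
cat >> h.py <<'E'
def heights(c,region,lo,hi):
    P=pts(c).reshape(-1,3); k=np.isfinite(P).all(1)&(P[:,2]>lo)&(P[:,2]<hi)
    x0,x1,y0,y1=region; k&=(P[:,0]>x0)&(P[:,0]<x1)&(P[:,1]>y0)&(P[:,1]<y1)
    return P[k],c["pixels"].reshape(-1,3)[k]
def rect(P): return cv2.minAreaRect((P[:,:2]*1000).astype(np.float32))
E
python3 - <<'E'
from h import *
c=camera("wrist"); np.savez("pics/wrist0.npz",**c); cv2.imwrite("pics/wrist0.png",c["pixels"][...,::-1])
print(np.linalg.inv(c["extrinsics"])[:3].round(3).tolist(),c["fx"])
for n in("scene","side","wrist"):
    c=dict(np.load(f"pics/{n}0.npz"))
    P,_=heights(c,(.4,.75,-.22,.09),.010,.024); print(n,"base",len(P),rect(P),np.median(P[:,2]))
    P,_=heights(c,(.4,.62,-.22,.09),.036,.068); print("rail",len(P),rect(P),np.percentile(P[:,2],[5,25,50,75,95]).round(4))
    P,_=heights(c,(.4,.55,.12,.23),.021,.034); 
    if len(P):print("plate",len(P),rect(P),np.median(P[:,2]))
    P,_=heights(c,(.4,.55,.12,.23),.040,.08); 
    if len(P):print("grip",len(P),rect(P),P[:,2].max())
E
```

```text
[[1.0, 0.0, -0.001, 0.624], [0.0, -0.944, -0.329, 0.085], [-0.001, 0.329, -0.944, 0.373]] 344.99584867646433
scene base 1376 ((636.4779663085938, -50.49604797363281), (269.07135009765625, 260.2464904785156), 10.068681716918945) 0.016016458998431238
rail 1218 ((567.2493896484375, -64.636474609375), (77.71974182128906, 248.94216918945312), 9.672988891601562) [0.0375 0.0388 0.044  0.0493 0.0573]
plate 399 ((479.7657470703125, 182.79061889648438), (148.90560913085938, 61.507843017578125), 14.490234375) 0.02719429643204263
grip 335 ((449.06317138671875, 164.92323303222656), (40.659812927246094, 19.39406967163086), 59.27231216430664) 0.06846368414049708
side base 1221 ((617.2421264648438, -76.52790832519531), (240.85011291503906, 305.05096435546875), 6.407479763031006) 0.017811416998664953
rail 1124 ((568.9371337890625, -63.62757873535156), (78.13976287841797, 250.87489318847656), 10.567488670349121) [0.0386 0.0406 0.0434 0.0497 0.0592]
plate 268 ((481.8344421386719, 182.19091796875), (155.05462646484375, 62.158447265625), 13.890239715576172) 0.028801098403365755
grip 208 ((449.1077880859375, 164.697021484375), (40.67985153198242, 18.26226234436035), 54.06366729736328) 0.07120851077764512
wrist base 11962 ((635.8413696289062, -53.34893798828125), (266.8472900390625, 259.2900695800781), 9.960750579833984) 0.01801592247334391
rail 14152 ((569.4223022460938, -65.75584411621094), (77.61172485351562, 244.41336059570312), 10.317981719970703) [0.0397 0.0406 0.0416 0.0472 0.0594]
plate 949 ((461.91058349609375, 136.67477416992188), (48.35312271118164, 23.27035903930664), 2.139780044555664) 0.028552315232886982
grip 38 ((446.44854736328125, 143.87255859375), (4.682701110839844, 1.9917078018188477), 40.859588623046875) 0.055099558866306686
```

View pics/wrist0.png

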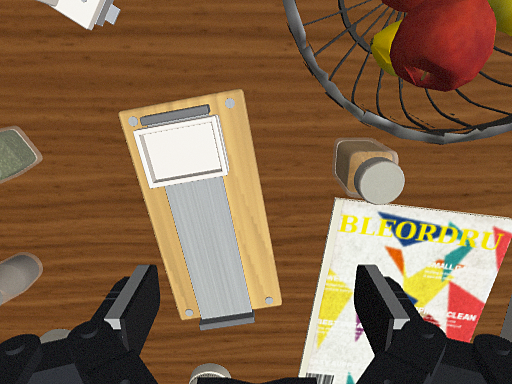

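The wrist view shows the rail with its free stretch below the tray, from (195,185) to (225,318). The holder's steel clip end is at (105,12), facing +x. Now I'll move over the holder and turn so the fingers close along the holder's y. The commands can't tilt the tool, so the holder has to pivot in the pinch.

```bash
python3 -m creep '[[[33,-35,0],-0.1],[[66,-70,0],-0.2],[[99,-105,0],-0.3],[[132,-140,0],-0.4],[[165,-176,0],-0.5]]' 1
python3 -m creep '[[[0,0,0],-0.1],[[0,0,0],-0.2],[[0,0,0],-0.3],[[0,0,0],-0.4],[[0,0,0],-0.5]]'
python3 - <<'E'
from h import *
c=camera("wrist"); np.savez("pics/wrist1.npz",**c); cv2.imwrite("pics/wrist1.png",c["pixels"][...,::-1])
def show(t,P):
    (a,b),(w,h),an=rect(P); print(t,len(P),round(a,1),round(b,1),round(w,1),round(h,1),round(an,1),P[:,2].mean().round(4))
reg=(.38,.53,.1,.24)
for lo,hi,t in((.02,.036,"plate"),(.04,.064,"gripside"),(.064,.075,"griptop")):
    P,col=heights(c,reg,lo,hi); k=(col.min(1)>110); P=P[k]
    if len(P)>5: show(t,P)
# rail from wrist0
c=dict(np.load("pics/wrist0.npz"))
P,col=heights(c,(.45,.7,-.22,.09),.014,.0225); hsv=cv2.cvtColor(col[None],cv2.COLOR_RGB2HSV)[0]
k=(hsv[:,1]>60)&(hsv[:,2]>140); show("base",P[k])
P,_=heights(c,(.45,.65,-.22,.01),.038,.0445); show("flange",P)
print(manip.get_obs()["position"],manip.get_obs()["ee_rot"])
E
```

```text
clock: 0.57
position: [0.4714, 0.1437, 0.3037]
ee_rot: [0.508, 0.861, -0.0, 0.0]
ft_force: [0.4, 1.5, 0.6]
grip_width: 1.002
grasp_force: 0.0
clock: 0.98
position: [0.473, 0.1427, 0.3038]
ee_rot: [0.279, 0.96, -0.0, -0.0]
ft_force: [-0.4, 0.5, 0.5]
grip_width: 0.998
grasp_force: 0.0
plate 2375 449.1 163.6 43.8 75.7 57.1 0.0289
gripside 331 446.9 164.4 38.9 11.4 58.8 0.0543
griptop 611 449.1 163.4 39.3 15.4 57.6 0.0685
base 11222 569.3 -65.4 129.0 258.9 10.2 0.0179
flange 7694 574.8 -89.9 68.2 185.6 8.0 0.0407
[0.47301585 0.14264193 0.30376137] [ 2.75639878e-01  9.61260963e-01 -8.94234048e-05 -1.00833319e-04]
```

View pics/wrist1.png

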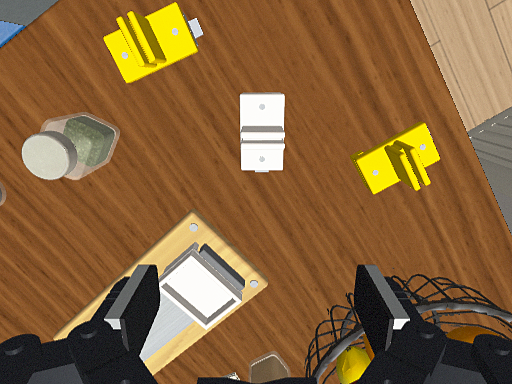

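The holder is directly visible at (262,132), with the clip tab at (262,170) and the yellow look-alikes to either side at (150,45) and (400,160). The fingers line up with its y. Descending to pinch it.

```bash
python3 -m creep '[[[32,5,0],0],[[32,5,20],0],[[32,5,55],0],[[32,5,90],0],[[32,5,125],0]]' 1
python3 -m creep '[[[0,0,25],0],[[0,0,50],0],[[0,0,66],0],[[0,0,70],0],[[0,0,70],0]]'
```

```text
clock: 1.45
position: [0.4488, 0.1642, 0.1779]
ee_rot: [0.283, 0.959, 0.0, 0.001]
ft_force: [0.6, 0.4, -0.1]
grip_width: 1.001
grasp_force: 0.0
clock: 1.87
position: [0.4483, 0.1639, 0.108]
ee_rot: [0.282, 0.959, -0.001, -0.001]
ft_force: [-0.1, 0.1, -0.1]
grip_width: 0.995
grasp_force: 0.0
```

```bash
python3 -m creep '[[[0,0,0],0],[[0,0,0],0],[[0,0,0],0],[[0,0,0],0],[[0,0,0],0]]' 0.1 20
python3 -m creep '[[[0,0,0],0],[[0,0,0],0],[[0,0,0],0],[[0,0,0],0],[[0,0,0],0]]'
```

```text
clock: 2.28
position: [0.4496, 0.1643, 0.1099]
ee_rot: [0.282, 0.96, 0.0, 0.001]
ft_force: [-0.0, -0.7, 5.3]
grip_width: 0.467
grasp_force: 26.4
clock: 2.7
position: [0.4496, 0.1644, 0.1099]
ee_rot: [0.282, 0.96, 0.0, 0.001]
ft_force: [-0.1, 0.0, 6.9]
grip_width: 0.463
grasp_force: 26.5
```

```bash
python3 -m creep '[[[0,0,-30],0],[[0,0,-65],0],[[0,0,-100],0],[[-18,-21,-110],0],[[-37,-41,-110],0]]'|head -2
python3 -m creep '[[[-20,-23,0],0],[[-41,-46,0],0],[[-62,-70,0],0],[[-83,-93,0],0],[[-103,-116,0],0]]'|head -2
python3 -m creep '[[[-18,-20,0],-0.11],[[-36,-40,0],-0.22],[[-44,-50,0],-0.33],[[-44,-50,0],-0.44],[[-44,-50,0],-0.55]]'|head -2
python3 -m creep '[[[0,0,0],-0.1],[[0,0,0],-0.2],[[0,0,0],-0.2],[[0,0,0],-0.2]]'
python3 - <<'E'
from h import *
o=manip.get_obs(); q=o["ee_rot"]
print(o["position"],"yhead",np.degrees(2*np.arctan2(q[1],q[0]))-90)
E
```

```text
clock: 3.12
position: [0.459, 0.1107, 0.2225]
clock: 3.53
position: [0.4817, -0.0452, 0.2189]
clock: 3.95
position: [0.4916, -0.1106, 0.2186]
clock: 4.28
position: [0.4917, -0.1095, 0.2188]
ee_rot: [-0.088, 0.996, 0.0, -0.0]
ft_force: [-0.3, -0.3, -2.0]
grip_width: 0.464
grasp_force: 25.6
[ 0.49171525 -0.10945834  0.21878178] yhead 100.08264091442317
```

```bash
python3 -m creep '[[[0,0,30],0],[[0,0,60],0],[[0,0,80],0],[[0,0,84],0],[[0,0,84],0]]'
python3 -m creep '[[[0,0,2],0],[[0,0,4],0],[[0,0,5],0],[[0,0,6],0],[[0,0,7],0]]'
```

```text
clock: 4.7
position: [0.4912, -0.1093, 0.1339]
ee_rot: [-0.088, 0.996, 0.0, -0.001]
ft_force: [-0.5, -1.0, -2.3]
grip_width: 0.459
grasp_force: 25.6
clock: 5.12
position: [0.4923, -0.1095, 0.1285]
ee_rot: [-0.089, 0.996, -0.0, 0.001]
ft_force: [-0.2, -0.7, -1.8]
grip_width: 0.463
grasp_force: 25.6
```

```bash
python3 -m creep '[[[1,0,1],0],[[3,0,2],0],[[4,0,3],0],[[6,0,4],0],[[7,0,5],0]]'
python3 - <<'E'
from h import *
c=camera("side"); i=c["pixels"][150:260,190:310,::-1]; cv2.imwrite("pics/t1.png",cv2.resize(i,None,fx=5,fy=5,interpolation=2))
E
```

```text
clock: 5.53
position: [0.4853, -0.1109, 0.1233]
ee_rot: [-0.089, 0.996, -0.0, 0.001]
ft_force: [2.0, 0.3, 3.5]
grip_width: 0.46
grasp_force: 26.0
```

View pics/t1.png

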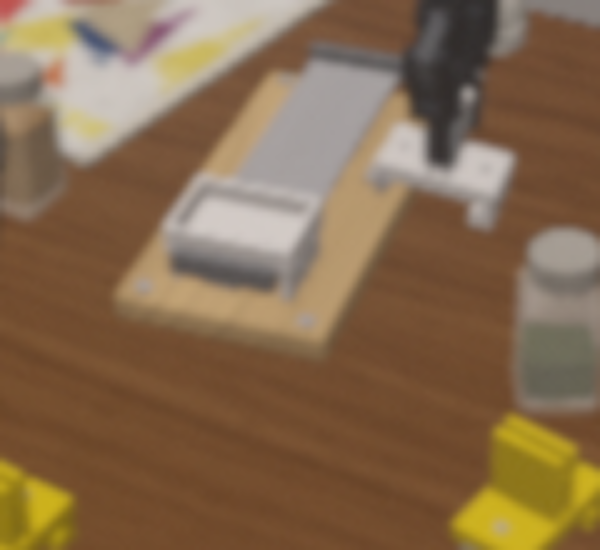

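The crop shows the holder in the pinch with its clip foot on the board at (380,175) and the lip leg hanging at (485,210), starting to tilt. Continuing, and measuring the tilt from the plate's top.

```bash
cat >> h.py <<'E'
B=np.array([.5693,-.0654]); ex=np.array([.9842,.1771]); ey=np.array([-.1771,.9842])
def rail(p): d=np.asarray(p)[...,:2]-B; return d@ex*1000,d@ey*1000
def tilt(cams=("scene","side"),half=.026):
    o=manip.get_obs(); tx,ty=rail(o["position"]); tz=o["position"][2]*1000
    for n in cams:
        c=camera(n); P=pts(c).reshape(-1,3); col=c["pixels"].reshape(-1,3).astype(int)
        k=np.isfinite(P).all(1)&(col.min(1)>95)&(np.ptp(col,axis=1)<40); P=P[k]
        x,y=rail(P); z=P[:,2]*1000
        k=(abs(x-tx)<55)&(abs(y-ty)<23)&(z<tz-58)&(z>tz-92); u=x[k]-tx; z=z[k]-tz
        m=(abs(u)>11)
        u,z=u[m],z[m]
        if len(u)<20: print(n,"few",len(u)); continue
        # robust fit of the upper envelope
        w=np.ones(len(u),bool)
        for _ in range(8):
            a,b=np.polyfit(u[w],z[w],1); r=z-(a*u+b); w=abs(r-np.median(r[w]))<3
        print(n,"tilt",np.degrees(np.arctan(a)).round(2),"z at u=0 rel TCP",b.round(2),"u",u[w].min().round(1),u[w].max().round(1),w.sum(),len(u))
    print("TCP rail",tx.round(1),ty.round(1),tz.round(1),"F",o["ft_force"].round(1))
E
python3 -m creep '[[[1.5,0,1],0],[[3,0,2.2],0],[[4.5,0,3.4],0],[[6,0,4.6],0],[[7,0,5.5],0]]'
python3 -c "
from h import *
tilt(('scene','side','wrist'))"
```

```text
clock: 6.0
position: [0.4779, -0.1121, 0.1172]
ee_rot: [-0.089, 0.996, -0.0, -0.0]
ft_force: [1.7, -0.3, 4.8]
grip_width: 0.466
grasp_force: 26.2
scene tilt 13.41 z at u=0 rel TCP -83.67 u -27.9 45.7 141 177
side tilt 12.85 z at u=0 rel TCP -81.56 u -28.5 45.3 120 162
wrist tilt 13.64 z at u=0 rel TCP -81.36 u -29.2 45.0 5004 5074
TCP rail -98.2 -29.8 117.2 F [ 1.7 -0.3  4.8]
```

```bash
python3 -m creep '[[[1,0,0.6],0],[[2,0,1.2],0],[[2,0,1.2],0],[[2,0,-15],0],[[2,0,-39],0]]'
python3 -m creep '[[[0,0,0],0],[[-15,0,0],0],[[-35,0,0],0],[[-56,0,0],0],[[-60,0,0],0]]'|head -1
python3 -m creep '[[[0,0,0],0],[[0,0,0],0]]'
python3 -c "
from h import *
tilt(('scene','side','wrist'))"
```

```text
clock: 6.57
position: [0.4736, -0.1117, 0.154]
ee_rot: [-0.09, 0.996, 0.001, -0.004]
ft_force: [-0.5, -0.3, -2.0]
grip_width: 0.466
grasp_force: 25.6
clock: 6.98
clock: 7.15
position: [0.534, -0.1015, 0.1551]
ee_rot: [-0.09, 0.996, 0.0, -0.001]
ft_force: [-0.3, 0.1, -1.5]
grip_width: 0.466
grasp_force: 25.7
scene tilt 13.58 z at u=0 rel TCP -83.52 u -27.7 45.0 128 169
side tilt 13.61 z at u=0 rel TCP -81.33 u -28.0 45.0 125 158
wrist tilt 13.74 z at u=0 rel TCP -80.74 u -29.1 44.7 4976 4987
TCP rail -41.2 -29.3 155.1 F [-0.3  0.1 -1.5]
```

```bash
python3 -m creep '[[[0,0,4],0],[[0,0,8],0],[[0,0,10],0],[[0,0,10],0],[[0,0,10],0]]'|sed -n 1,4p
for i in 1 2; do python3 -m creep '[[[0,0,1],0],[[0,0,1],0],[[0,0,1],0]]'|sed -n 2,4p; done
```

```text
clock: 7.72
position: [0.5351, -0.1016, 0.1462]
ee_rot: [-0.089, 0.996, 0.0, -0.0]
ft_force: [0.1, -0.4, -2.2]
position: [0.5353, -0.1016, 0.1455]
ee_rot: [-0.09, 0.996, 0.0, 0.0]
ft_force: [-0.6, 0.7, -1.3]
position: [0.5352, -0.1016, 0.1444]
ee_rot: [-0.09, 0.996, 0.0, 0.0]
ft_force: [-0.0, 0.4, -2.1]
```

```bash
for i in 1 2 3 4; do python3 -m creep '[[[0,0,0.8],0],[[0,0,0.8],0],[[0,0,0.8],0]]'|sed -n '2p;4p'; done
```

```text
position: [0.5352, -0.1016, 0.1436]
ft_force: [-1.3, -0.9, -3.4]
position: [0.5352, -0.1016, 0.1428]
ft_force: [0.4, 1.3, -2.1]
position: [0.5352, -0.1016, 0.142]
ft_force: [1.1, 0.3, -1.5]
position: [0.5352, -0.1016, 0.1412]
ft_force: [-0.1, -0.0, -2.0]
```

```bash
for i in 1 2 3; do python3 -m creep '[[[0,0,0.8],0],[[0,0,0.8],0],[[0,0,0.8],0]]'|sed -n '2p;4p'; done
python3 -c "
from h import *
tilt(('side','wrist'))"
```

```text
position: [0.5352, -0.1016, 0.1404]
ft_force: [0.3, -0.5, -1.9]
position: [0.5353, -0.1016, 0.1398]
ft_force: [-1.0, -0.5, 0.8]
position: [0.5353, -0.1016, 0.1392]
ft_force: [-3.4, 0.6, 4.8]
side tilt 14.0 z at u=0 rel TCP -81.62 u -27.9 46.0 127 155
wrist tilt 14.02 z at u=0 rel TCP -81.38 u -28.8 45.4 5063 5067
TCP rail -39.9 -29.6 139.2 F [-3.4  0.6  4.8]
```

```bash
python3 -m creep '[[[1,0,0.5],0],[[1.5,0,1],0],[[2,0,1.5],0],[[2,0,1.5],0]]'|sed -n '2p;4p'
python3 -c "
from h import *
tilt(('side','wrist'))"
```

```text
position: [0.5342, -0.1019, 0.1382]
ft_force: [-0.8, 0.5, 4.7]
side tilt 14.1 z at u=0 rel TCP -81.16 u -27.3 45.2 115 157
wrist tilt 15.08 z at u=0 rel TCP -81.49 u -27.9 45.3 4995 4995
TCP rail -41.0 -29.7 138.2 F [-0.8  0.5  4.7]
```

```bash
python3 -m creep '[[[0,0,-1],0],[[-5,0,-1],0],[[-10,0,-1],0],[[-15,0,-1],0],[[-19,0,-1],0]]'|sed -n '2p;4p'
python3 -m creep '[[[-1,0,0],0],[[-2,0,0],0],[[-3,0,0],0],[[-4,0,0],0]]'|sed -n '2p;4p'
python3 -c "
from h import *
tilt(('side','wrist'))"
```

```text
position: [0.5521, -0.0988, 0.1384]
ft_force: [-5.3, -0.2, 7.8]
position: [0.5559, -0.0981, 0.1384]
ft_force: [-4.5, -0.6, 6.4]
side tilt 14.38 z at u=0 rel TCP -81.78 u -27.4 45.8 118 148
wrist tilt 14.69 z at u=0 rel TCP -81.44 u -27.9 45.8 5010 5010
TCP rail -19.0 -29.8 138.4 F [-4.5 -0.6  6.4]
```

```bash
for i in 1 2 3; do python3 -m creep '[[[-0.5,0,0],0],[[-1,0,0],0],[[-1.5,0,0],0],[[-1.5,0,0],0]]'|sed -n '2p;4p'; done
python3 -c "
from h import *
tilt(('side','wrist'))"
```

```text
position: [0.5577, -0.0975, 0.138]
ft_force: [1.4, -0.1, -0.6]
position: [0.5586, -0.0972, 0.138]
ft_force: [-0.9, -0.0, -1.3]
position: [0.5602, -0.0971, 0.1383]
ft_force: [-2.4, -0.6, -0.4]
side tilt 14.27 z at u=0 rel TCP -81.55 u -27.6 46.6 115 153
wrist tilt 14.35 z at u=0 rel TCP -81.4 u -28.2 44.9 4980 4982
TCP rail -14.5 -29.6 138.3 F [-2.4 -0.6 -0.4]
```

```bash
for i in 1 2 3; do python3 -m creep '[[[-0.5,0,0],0],[[-1,0,0],0],[[-1.2,0,0],0],[[-1.2,0,0],0]]'|sed -n '2p;4p'; done
python3 - <<'E'
from h import *
tilt(('side','wrist'))
c=camera("side"); i=c["pixels"][140:220,200:310,::-1]; cv2.imwrite("pics/t2.png",cv2.resize(i,None,fx=5,fy=5,interpolation=2))
E
```

```text
position: [0.5614, -0.0969, 0.1383]
ft_force: [-4.2, -0.7, 2.8]
position: [0.5624, -0.0968, 0.1382]
ft_force: [-5.6, -1.7, 2.3]
position: [0.5634, -0.0966, 0.1379]
ft_force: [-4.9, -1.8, 0.2]
side tilt 12.15 z at u=0 rel TCP -81.53 u -28.6 45.2 128 150
wrist tilt 12.53 z at u=0 rel TCP -81.08 u -29.8 44.7 4920 4921
TCP rail -11.3 -29.7 137.9 F [-4.9 -1.8  0.2]
```

View pics/t2.png

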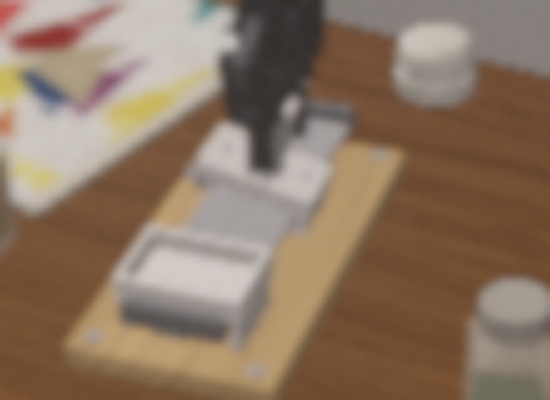

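The crop shows the holder over the free stretch with its lip end at (300,205) on the rail's near edge and its clip end raised. The felt contact agrees. Tilting it down along the arc in small steps while watching the force.

```bash
for i in 1 2 3; do python3 -m creep '[[[-0.5,0,0.4],0],[[-1,0,0.7],0],[[-1.5,0,1],0],[[-1.5,0,1],0]]'|sed -n '2p;4p'; done
python3 -c "
from h import *
tilt(('side','wrist'))"
```

```text
position: [0.5653, -0.0962, 0.1372]
ft_force: [-5.2, -0.6, 1.3]
position: [0.5664, -0.0961, 0.1365]
ft_force: [-8.5, -1.0, 7.2]
position: [0.5679, -0.0958, 0.1357]
ft_force: [-10.6, -0.9, 8.7]
side tilt 8.49 z at u=0 rel TCP -80.71 u -32.8 42.5 123 153
wrist tilt 8.17 z at u=0 rel TCP -80.26 u -33.4 42.0 4879 4882
TCP rail -6.8 -29.7 135.7 F [-10.6  -0.9   8.7]
```

```bash
for i in 1 2 3; do python3 -m creep '[[[-0.4,0,0.4],0],[[-0.8,0,0.8],0],[[-1.2,0,1.1],0],[[-1.2,0,1.1],0]]'|sed -n '2p;4p'; done
python3 -c "
from h import *
tilt(('side','wrist'))"
```

```text
position: [0.5692, -0.0956, 0.1349]
ft_force: [-10.0, -0.3, 9.5]
position: [0.5712, -0.0952, 0.1339]
ft_force: [-6.6, -0.8, 6.3]
position: [0.5731, -0.0948, 0.1328]
ft_force: [0.4, -0.6, 3.5]
side tilt 2.0 z at u=0 rel TCP -79.53 u -36.5 39.0 114 161
wrist tilt 2.72 z at u=0 rel TCP -79.22 u -37.6 -11.0 4962 5066
TCP rail -1.5 -29.6 132.8 F [ 0.4 -0.6  3.5]
```

```bash
for i in 1 2 3; do python3 -m creep '[[[-0.3,0,0.3],0],[[-0.6,0,0.6],0],[[-0.6,0,0.8],0],[[-0.6,0,0.8],0]]'|sed -n '2p;4p'; done
python3 -c "
from h import *
tilt(('side','wrist'))"
```

```text
position: [0.5734, -0.0947, 0.1322]
ft_force: [0.7, 0.1, 9.0]
position: [0.574, -0.0947, 0.1316]
ft_force: [-0.8, 0.1, 9.2]
position: [0.5745, -0.0946, 0.1311]
ft_force: [-2.6, 0.3, 13.4]
side tilt 0.31 z at u=0 rel TCP -79.45 u -38.5 37.3 113 160
wrist tilt 1.0 z at u=0 rel TCP -78.91 u -38.8 -11.0 5184 5355
TCP rail -0.1 -29.7 131.1 F [-2.6  0.3 13.4]
```

Nearly flat. Now I'll relieve the load, release, lift away and look.

```bash
python3 -m creep '[[[0,0,-0.8],0],[[0,0,-0.8],0],[[0,0,-0.8],0],[[0,0,-0.8],0],[[0,0,-0.8],0]]' 0.85|sed -n '2p;4,5p'
python3 -m creep '[[[0,0,0],0],[[0,0,0],0],[[0,0,-20],0],[[0,0,-50],0],[[0,0,-85],0]]' |sed -n '2p;4,5p'
python3 -m creep '[[[0,0,-30],0],[[0,0,-60],0],[[20,0,-70],0],[[20,0,-70],0],[[20,0,-70],0]]' |sed -n '2p;4,5p'
python3 - <<'E'
from h import *
c=camera("wrist"); P=pts(c).reshape(-1,3); x,y=rail(P); z=P[:,2]*1000
f=np.isfinite(z)
k=f&(abs(x)<45)&(abs(y+30)<30)&(z>46)&(z<62)
print("plate rect",cv2.minAreaRect(np.c_[x[k],y[k]].astype(np.float32)))
A=np.c_[x[k],y[k],np.ones(k.sum())]; s=np.linalg.lstsq(A,z[k],rcond=None)[0]
w=abs(A@s-z[k])<1.5; s=np.linalg.lstsq(A[w],z[k][w],rcond=None)[0]; print("slope deg",np.degrees(s[:2]),"z",s[2],w.sum(),k.sum())
k=f&(abs(x)<22)&(((y>5)&(y<40))|((y<-65)&(y>-100)))&(z>30)&(z<48)
s=np.linalg.lstsq(np.c_[x[k],y[k],np.ones(k.sum())],z[k],rcond=None)[0]; print("flange",np.degrees(s[:2]),s[2]+s[1]*-30)
k=f&(z>64)&(z<100)&(abs(x)<40)&(abs(y+30)<40); print("grip",cv2.minAreaRect(np.c_[x[k],y[k]].astype(np.float32)) if k.sum()>5 else k.sum())
cv2.imwrite("pics/w3.png",c["pixels"][...,::-1])
E
```

```text
position: [0.5735, -0.0946, 0.1301]
ft_force: [-0.3, 0.1, -0.1]
grip_width: 0.851
position: [0.5726, -0.0945, 0.2148]
ft_force: [1.2, 0.1, -0.2]
grip_width: 0.844
position: [0.5538, -0.0985, 0.286]
ft_force: [0.5, -0.5, -0.1]
grip_width: 0.852
plate rect ((-1.1012802124023438, -29.771610260009766), (75.22737121582031, 44.09081268310547), 0.17489297688007355)
slope deg [ 0.20980844 -0.03627923] z 52.55699090295573 2036 2303
flange [ 0.015658   -0.04370155] 40.54996581792887
grip ((-1.1243696212768555, -29.6824951171875), (39.865291595458984, 15.764585494995117), 89.9518814086914)
```

View pics/w3.png

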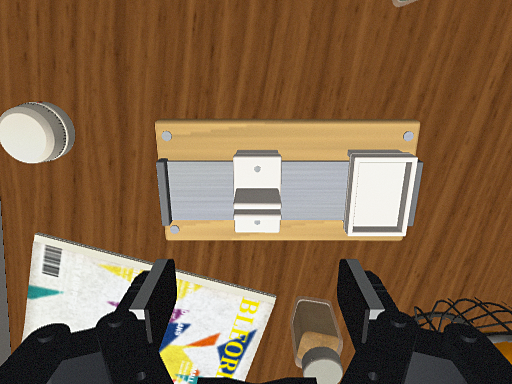

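The holder at (257,192) is square on the free stretch. Its plate top is 12.0 mm above the flange, so the seat is flush. It is level within 0.2° and 1.1 mm off centre, with the gripper clear. Handing in.

```bash
python3 -c "
from workcell import manip
print(manip.hand_in())"
```

```text
the job is handed in; nothing more can be done
None
```

The white card holder is clipped onto the rail's free stretch and released, seated flush, level within 0.2° and 1.1 mm off centre; the job is handed in, though the hand-in call returned no verdict.

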